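# Right the fallen flask and hold it down in the mixer's sprung ring

## Robot

A 6-joint arm with a two-finger parallel gripper is mounted at the origin on the work surface. World frame = base frame: x ahead of the robot, y to its left, z up, the work surface at z = 0. Lengths are in mm, angles in rad, forces in N, time in s.
With the tool pointing down it reaches from about 300 to 775 mm from the base axis. Payload 14.6 kg.
Tool frame: the origin (TCP) lies on the centre line of the jaws, within the pads' length; the fingertips stand 19 mm ahead of it and the grasp point (between the pads) is the TCP (bot.tip_reach is the distance from the TCP to the fingertips, in mm); y points along the fingers, x is the direction in which the jaws open and shut, and the axes are right-handed (so a half turn about y gives the same grasp; the last joint's range is limited). The gripper opens to 85 mm and grips with 20 to 120 N. Pads are 22 mm wide; open, the fingers measure 114 mm over their backs; the gripper's body (76 mm by 85 mm) begins 54 mm behind the grasp point. The pads swing forward as they close: fully open they stand 13 mm farther back than shut.
Start: joints at [1.275, 0.3, 1.521, -0, 1.321, -0.067], TCP at [124.743, 535.657, 250.281] pointing down, gripper open.
Joint ranges: [-3.03, 3.03], [-0.79, 2.21], [0.23, 2.52], [-1.04, 4.18], [0, 3.07], [-2.55, 2.55]. Speed limits (rad/s): [2.22, 2.22, 2.57, 3.14, 3.14, 3.14].

## Interface

Orientations are given as a unit quaternion [w, x, y, z].
In Python, from rig import bot gives the robot as it stands. Calls block until the motion is done:
- bot.move_to(position, orientation): joint-space move of the TCP to a pose.
- bot.servo_line(position, attitude=None, speed=150, until_force=None): straight line of the TCP; attitude=None keeps the orientation; speed is the mean speed in mm/s. With until_force (N) it stops when the force on the tool has changed by that much, and returns True; else False.
- bot.move_joints(angles): joint-space move.
- bot.move_gripper(opening, grip_force=None): finger opening in mm; grip_force is the grip in N (None keeps the last); returns when the fingers have stopped.
- bot.dwell(seconds).
- bot.ik(position, orientation): joint angles nearest the present ones, or None.
- bot.read_state(): the state.
- bot.read_camera(name): name is "side" or "top" or "wrist"; returns a dict with "image" (384x512x3 uint8, blue, green, red), "depth" (384x512 float32, mm along the optical axis (not along the pixel's ray), 0 where there is no reading), "fovy" (degrees; the focal length in pixels is half the picture's height over the tangent of half this angle, whatever the lens; pixels are square), "cx", "cy" (the principal point, pixels), "k1" (the pictures are not rectified: a ray, as slopes to the right and down, at radius r is drawn at 1 + k1 r^2 times it, then the intrinsics apply), "eye" and "attitude" of the camera in the world; the wrist camera has in their place "mount" (4x4, takes a point from camera to tool coordinates, whose origin is the TCP and whose axes are the tool frame's). Camera axes: x right, y down, z forward; pixel columns grow to the right and rows downward; lengths in mm; the calibration is good to about 2 mm. A picture is of the moment at which its call begins: read the wrist's pose just before it.
A pose or a line that the arm cannot do raises bot.MotionError and nothing moves.
- bot.finish_job(): hands the job in, once; it reports no verdict.
The state is a dict: "clock": time; "joint_positions": joint angles; "qvel": joint speeds; "effort": joint torques, N m; "ee_pos": TCP position; "tool_rot": TCP orientation; "ft_force": force on the tool from outside, world axes, zero at the start; "moment": the same for the moment, N m; "grip_width": finger opening in mm.
Only numpy, scipy, OpenCV 4.12 (cv2) and the standard library are available. Lean on these libraries where they do the work, as an engineer would, in place of code of your own. Each camera call takes 0.05 s, during which the arm holds its last target.

## Task

The round flask has toppled over on the lab bench: stand it upright on the bench, then set it base first into the ring cradle on top of the mixer and press it down until the sprung ring is all the way down. Press through the flask, not on the ring itself, and finish still holding the flask pressed down upright; do not let go. Leave the amber bottle, the jar and the slide box where they stand.

Things in the scene. Friction and masses are not known exactly. Their poses are not given: they have to be found in the camera images.
- flask: toppled round glass flask, 122 mm tall, 0.18 to 0.29 kg. Origin: centre of its flat base; z runs along the neck to the stopper. Along z: base 50 mm across, ribbed belly 68 mm across from 12 to 44 mm, shoulder to 66 mm, straight neck 26 mm across to 108 mm, black stopper up to 29 mm across. Starts lying level on two of its 12 ribs, neck pointing away from the robot within 40 degrees.
- flask_neck (a point): point on the flask's axis in the middle of its neck, 88 mm from the base: a good place to grip. It starts 33 mm above the bench. The flask is heavy at the base (centre of mass 27 mm from it): set on the bench and let go within about 25 degrees of upright, it rocks upright by itself.
- mixer: the bench mixer, fixed to the bench: white housing 150 (its x) by 120 mm (its y), 66 mm high, with a grey top plate up to 75 mm and a round cradle on a coil spring above its centre. Origin: centre of its underside, on the bench; z up; the dial side faces -x.
- cradle (a joint): how far the ring cradle is pressed down, m: 0 = up (at rest), 0.014 = all the way down on its stop. It starts to move at about 4.3 N and needs about 12.7 N at the stop, the flask's weight included; the flask's weight alone does not press it down.
- cradle_seat (a point): centre of the cradle's flat inner floor; moves down with the cradle; 103 mm above the bench when up. The bare metal ring round it: inside 76 mm, outside 90 mm across, its rim 18 mm above this floor. z up.
- amber_bottle: amber glass bottle with a black cap, 60 mm across, 115 mm tall, a bystander. Origin: centre of its underside.
- jar: clear jar with a white cap, 56 mm across, 60 mm tall, a bystander. Origin: centre of its underside.
- slide_box: flat blue slide box, 75 (its x) by 100 by 30 mm, a bystander beyond the work. Origin: centre of its underside.
Not all that is in view belongs to the job. There is more than one size of the flask; the job needs the smallest.

How it is judged (in metres and radians):
On the way, in this order (a step that is already met when the one before it is completed fails the run):
1. the flask stands upright on the bench (angle between flask's own z axis and vertical below 0.12 rad and height (world z) of flask below 0.006 m and linear speed of flask below 0.03 m/s), for 0.2 s.
2. the flask sits upright in the ring cradle and presses it down (horizontal distance between flask and cradle_seat below 0.01 m and z of flask in the frame of cradle_seat below 0.006 m and angle between flask's own z axis and vertical below 0.17 rad and value of joint cradle above 0.01 m and contact force between flask and mixer above 6 N and contact force between each of the arm, the fingers and mixer below 1 N), for 0.3 s.
At the end, for the whole second after the job is handed in: The flask sits in the ring (base within 10 mm of its centre and 6 mm of its floor, within 10 degrees of upright) and is held still, pressing the ring down by over 10 of its 14 mm with over 6 N; the robot does not touch the mixer or the ring (all of step 2 and linear speed of flask below 0.03 m/s); the arm keeps its last pose, push and grip.
It fails at once if the amber bottle is pushed away or knocked over (distance of amber_bottle from where it was at the start of the episode above 0.03 m or angle between amber_bottle's own z axis and vertical above 0.4 rad).
It fails at once if the white-capped jar is pushed away or knocked over (distance of jar from where it was at the start of the episode above 0.03 m or angle between jar's own z axis and vertical above 0.4 rad).
It fails at once if the slide box is pushed away or knocked over (distance of slide_box from where it was at the start of the episode above 0.03 m or angle between slide_box's own z axis and vertical above 0.4 rad).
It also fails if it takes over 64 s, if anything falls off the work surface, if the arm or the gripper's body presses on something with over 40 N, if the wrist force passes 120 N, or if a joint passes its speed limit or range.

## Working session

There is one attempt and no reset: what is moved stays moved. The work goes in short steps, each a Python script; the robot and the scene stay as the last script left them, time stands still between calls to the robot, and variables do not carry over. Pictures are saved under pics/ and viewed, and the job is handed in when it is done.

```bash
ls; mkdir -p pics
cat > h.py <<'E'
import numpy as np, cv2
from rig import bot
from scipy.spatial.transform import Rotation as R
def q2R(q): q=np.array(q,float); return R.from_quat([q[1],q[2],q[3],q[0]]).as_matrix()
def R2q(M): x=R.from_matrix(M).as_quat(); return [float(x[3]),float(x[0]),float(x[1]),float(x[2])]
def pose(c,st=None):
    if 'eye' in c:
        return np.array(c['eye'],float),(q2R(c['attitude']) if np.size(c['attitude'])==4 else np.array(c['attitude']))
    T=np.eye(4);T[:3,:3]=q2R(st['tool_rot']);T[:3,3]=st['ee_pos']; T=T@np.array(c['mount']); return T[:3,3],T[:3,:3]
def K(c):
    f=c['image'].shape[0]/2/np.tan(np.radians(c['fovy'])/2); return np.array([[f,0,c['cx']],[0,f,c['cy']],[0,0,1.]])
def slopes(c,uv):
    return cv2.undistortPoints(np.array(uv,float).reshape(-1,1,2),K(c),np.array([c['k1'],0,0,0,0.])).reshape(-1,2)
def rays(c,uv,st=None):
    e,M=pose(c,st); s=slopes(c,uv); d=np.c_[s,np.ones(len(s))]@M.T; return e,d
def onplane(c,uv,z,st=None):
    e,d=rays(c,uv,st); return e+d*((z-e[2])/d[:,2])[:,None]
def cloud(c,uv,st=None):
    uv=np.array(uv).reshape(-1,2); e,d=rays(c,uv,st); z=c['depth'][uv[:,1].astype(int),uv[:,0].astype(int)]; return e+d*z[:,None]
def proj(c,P,st=None):
    e,M=pose(c,st); p=(np.array(P,float).reshape(-1,3)-e)@M; s=p[:,:2]/p[:,2:]; r2=(s**2).sum(1,keepdims=True); s=s*(1+c['k1']*r2); k=K(c); return s*k[0,0]+[k[0,2],k[1,2]]
def tri(c1,uv1,c2,uv2):
    e1,d1=rays(c1,[uv1]);e2,d2=rays(c2,[uv2]);d1=d1[0];d2=d2[0]
    A=np.c_[d1,-d2];t=np.linalg.lstsq(A,e2-e1,rcond=None)[0];a=e1+t[0]*d1;b=e2+t[1]*d2
    return (a+b)/2,np.linalg.norm(a-b)
E
python3 - <<'E'
from h import *
import pickle
d={}
for n in("side","top","wrist"):
    st=bot.read_state(); c=bot.read_camera(n); d[n]=(c,st); cv2.imwrite(f"pics/{n}0.png",c['image']); print(n,{k:v for k,v in c.items() if k not in("image","depth")},(c['depth']>0).mean())
pickle.dump(d,open("c0.pkl","wb")); print(bot.read_state())
E
```

```text
pics
side {'fovy': 54.45634771021639, 'cx': 259.4181771862411, 'cy': 188.7005386185614, 'k1': 0.014988326235838468, 'eye': array([273.24828346, 591.98695158, 809.19427191]), 'attitude': array([ 0.07861826, -0.19157898,  0.9101905 , -0.35870591])} 0.9961090087890625
top {'fovy': 44.172069392411686, 'cx': 252.63253781646847, 'cy': 191.88202753554276, 'k1': -0.1865559825823661, 'eye': array([ 426.28655149,   -4.93511506, 1376.11798726]), 'attitude': array([-0.03837045,  0.7109773 , -0.70079517,  0.04387609])} 0.9961751302083334
wrist {'fovy': 67.14460504168731, 'cx': 252.6822523037386, 'cy': 195.3894731581453, 'k1': -0.010717419779961341, 'mount': array([[ 9.99999436e-01, -6.01527841e-04,  8.74928495e-04,
        -1.22310220e+00],
       [-1.02217045e-03, -3.22490223e-01,  9.46572243e-01,
        -1.23243906e+02],
       [-2.87233672e-04, -9.46572604e-01, -3.22490657e-01,
         8.29865942e+01],
       [ 0.00000000e+00,  0.00000000e+00,  0.00000000e+00,
         1.00000000e+00]])} 0.9960123697916666
{'clock': 0.15, 'joint_positions': array([ 1.27542382e+00,  3.00332183e-01,  1.52141849e+00,  3.63428727e-05,
        1.32069651e+00, -6.66110420e-02]), 'qvel': array([-7.65979761e-04, -1.78174955e-03, -1.51455547e-03, -5.76608163e-04,
       -1.22232984e-03, -8.93453401e-05]), 'effort': array([ 2.44669718e-03, -5.43651795e+01, -3.61889899e+01,  3.86524528e-05,
        3.02928442e-03, -1.63842316e-05]), 'ee_pos': array([124.68070129, 535.52461052, 249.86629717]), 'tool_rot': array([-0.55363905,  0.55396195,  0.43940887, -0.43992022]), 'ft_force': array([0.63616903, 0.0354791 , 0.32434339]), 'moment': array([-0.00787103, -0.03108497, -0.02650103]), 'grip_width': 85.61998310511592}
```

View pics/top0.png

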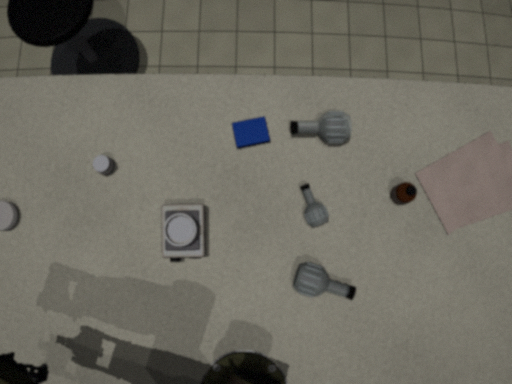

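View pics/side0.png

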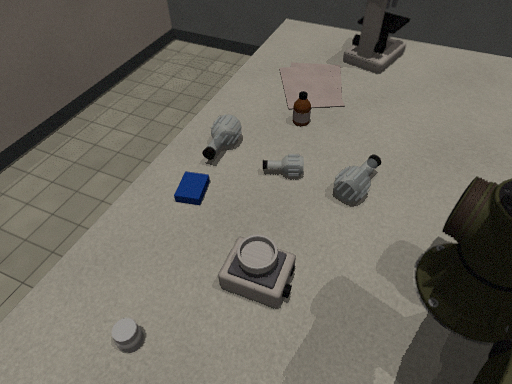

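Run:
```python
from h import *
st=bot.read_state(); print(q2R(st['tool_rot']).round(2))
print(pose(bot.read_camera('top'))[1].round(2)); print(pose(bot.read_camera('side'))[1].round(2))
```

```text
[[ 0.23 -0.   -0.97]
 [ 0.97 -0.    0.23]
 [-0.   -1.    0.  ]]
[[ 0.01 -0.99  0.12]
 [-1.   -0.01 -0.01]
 [ 0.01 -0.12 -0.99]]
[[-0.91 -0.29  0.28]
 [-0.41  0.67 -0.62]
 [-0.01 -0.68 -0.73]]
```

Three flasks are in the top view: A at (325,128), B at (314,205) and C at (322,282). B looks smallest and its neck points away from the robot, which fits the description. I'll confirm it in a crop and measure all three.

Run:
```python
from h import *
import pickle
d=pickle.load(open("c0.pkl","rb")); c=d['top'][0]; s=d['side'][0]
a=cv2.resize(c['image'][100:310,280:370],None,fx=3,fy=3,interpolation=cv2.INTER_CUBIC)
b=cv2.resize(s['image'][145:190,255:315],None,fx=7,fy=7,interpolation=cv2.INTER_CUBIC)
o=np.zeros((max(a.shape[0],b.shape[0]),a.shape[1]+b.shape[1],3),np.uint8);o[:a.shape[0],:a.shape[1]]=a;o[:b.shape[0],a.shape[1]:]=b
cv2.imwrite("pics/crop.png",o[:600])
def pts(c,x0,y0,x1,y1):
    u,v=np.meshgrid(np.arange(x0,x1),np.arange(y0,y1)); return np.c_[u.ravel(),v.ravel()]
for n,box in dict(A=(280,100,370,155),B=(290,175,340,235),C=(285,250,370,310),mixer=(150,190,220,265),jar=(88,145,122,182),amber=(382,175,422,210),box=(225,110,278,155)).items():
    P=pts(c,*box);X=cloud(c,P); m=X[:,2]>8; Xm=X[m]; 
    r=cv2.minAreaRect(Xm[:,:2].astype(np.float32)); print(n,m.sum(),"zmax",np.percentile(Xm[:,2],[50,98]).round(1),"rect",np.round(r[0],1),np.round(r[1],1),round(r[2],1))
P=pts(s,255,145,312,185);X=cloud(s,P);m=X[:,2]>8;Xm=X[m];r=cv2.minAreaRect(Xm[:,:2].astype(np.float32));print('side B',m.sum(),np.percentile(Xm[:,2],[50,98]),r)
```

```text
A 1339 zmax [70.3 93.4] rect [667.7 -91.4] [195.6 474. ] 47.9
B 684 zmax [ 51.6 515.9] rect [ 527.7 -114.9] [122.8 272.8] 18.4
C 1363 zmax [72.5 92.8] rect [ 346.3 -148.3] [319.8  91.4] 73.9
mixer 2419 zmax [ 73.1 123.2] rect [483.3 129.9] [189.5 241.3] 11.6
jar 362 zmax [57.8 66.1] rect [555.  230.5] [536.6  54.9] 62.2
amber 441 zmax [ 77.8 116.9] rect [ 515.5 -266.7] [ 58.2 552.7] 20.8
box 886 zmax [28.7 35.5] rect [618.   -7.5] [382.8 117.2] 2.7
side B 610 [ 47.37264815 809.19427191] ((376.0583801269531, 174.11050415039062), (144.0236358642578, 848.5397338867188), 23.455026626586914)
```

View pics/crop.png

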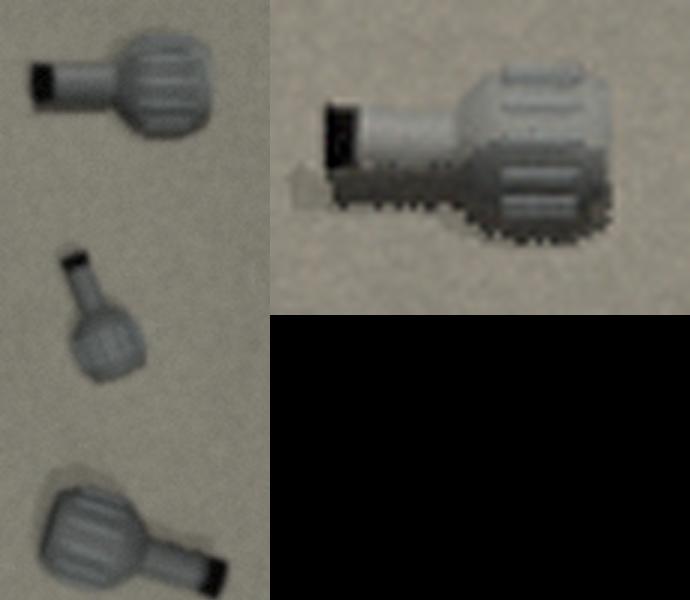

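The crop confirms B, at top (314,205) and side (285,167), is clearly the smallest, about 65 px-scaled against 110+ for A and C. Next I'll filter the depth dropouts and measure properly.

```bash
cat >> h.py <<'E'
def boxpts(x0,y0,x1,y1):
    u,v=np.meshgrid(np.arange(x0,x1),np.arange(y0,y1)); return np.c_[u.ravel(),v.ravel()]
def seg(c,box,zlo,zhi,st=None):
    P=boxpts(*box);X=cloud(c,P,st);m=(X[:,2]>zlo)&(X[:,2]<zhi)&(c['depth'][P[:,1],P[:,0]]>0)
    im=np.zeros(c['depth'].shape,np.uint8);im[P[m][:,1],P[m][:,0]]=1
    n,l,s,_=cv2.connectedComponentsWithStats(im,connectivity=4);k=1+np.argmax(s[1:,4]);
    uv=P[l[P[:,1],P[:,0]]==k]; return uv,cloud(c,uv,st)
E
python3 - <<'E'
from h import *
import pickle
d=pickle.load(open("c0.pkl","rb")); c=d['top'][0]; s=d['side'][0]
def rect(X): r=cv2.minAreaRect(X[:,:2].astype(np.float32)); return np.round(r[0],1),np.round(r[1],1),round(r[2],1),np.percentile(X[:,2],98).round(1)
for n,box in dict(A=(280,100,370,155),B=(290,175,340,235),C=(285,250,370,310),jar=(88,145,122,182),amber=(382,175,422,210),box=(225,110,278,155)).items(): print(n,rect(seg(c,box,12,140)[1]))
for n,b,cc in (('topB',(290,175,340,235),c),('sideB',(255,145,312,185),s)):
    print(n,rect(seg(cc,b,12,90)[1]))
    uv,X=seg(cc,b,12,90); r=rect(X)
    # axis: slice widths
    if n=='topB':
        M=X[:,:2].mean(0); w,V=np.linalg.eigh(np.cov((X[:,:2]-M).T)); a=V[:,1]; a*=np.sign(a[0]); t=(X[:,:2]-M)@a; q=(X[:,:2]-M)@np.array([-a[1],a[0]])
        print('axis',a,np.degrees(np.arctan2(a[1],a[0])),M)
        for lo in np.arange(t.min(),t.max(),10):
            k=(t>=lo)&(t<lo+10); print(round(lo,1),q[k].min().round(1),q[k].max().round(1),X[k,2].max().round(1))
# mixer cradle
for n,b,cc in (('top',(150,190,215,265),c),('side',(215,230,300,308),s)):
    print(n,'housing',rect(seg(cc,b,55,85)[1]),'ring',rect(seg(cc,b,95,140)[1]),'rim',rect(seg(cc,b,114,135)[1]))
    uv,X=seg(cc,b,95,140); print(np.histogram(X[:,2],bins=np.arange(95,136,3)))
E
```

```text
A (array([ 775.5, -206.3]), array([ 94.8, 171.9]), 1.5, np.float64(92.2))
B (array([ 551.4, -184.3]), array([122.5,  65.5]), 22.1, np.float64(65.9))
C (array([ 324.8, -219.6]), array([169.9,  91.3]), 72.2, np.float64(91.9))
jar (array([656. , 421.3]), array([52.7, 53.6]), 7.6, np.float64(65.1))
amber (array([ 586.2, -449.2]), array([57.8, 57.6]), 50.5, np.float64(115.9))
box (array([761.6,  -4.8]), array([ 76.2, 100.4]), 12.2, np.float64(34.7))
topB (array([ 551.4, -184.3]), array([122.5,  65.5]), 22.1, np.float64(65.9))
axis [0.93276746 0.36047867] 21.129595666704677 [ 538.41139544 -186.84706664]
-48.4 -29.5 25.2 64.5
-38.4 -35.8 28.9 66.8
-28.4 -35.5 29.7 72.7
-18.4 -35.0 29.4 68.5
-8.4 -35.2 28.4 68.2
1.6 -28.2 26.3 64.5
11.6 -18.3 16.0 54.1
21.6 -12.8 11.2 53.4
31.6 -13.8 11.0 45.0
41.6 -12.8 11.7 47.6
51.6 -12.8 11.0 47.5
61.6 -13.8 12.3 48.4
71.6 -11.6 11.8 49.3
sideB (array([ 545.1, -184.9]), array([121.4,  57.6]), 19.1, np.float64(67.8))
top housing (array([469.4, 179.8]), array([152.9, 117.8]), 2.6, np.float64(77.9)) ring (array([470.3, 179.8]), array([87.4, 88.1]), 64.9, np.float64(123.6)) rim (array([469.8, 179.8]), array([87.6, 87.1]), 47.4, np.float64(124.9))
(array([ 20, 134, 269, 159,  32,   7,  17,  93, 105,  53,   5,   0,   0]), array([ 95,  98, 101, 104, 107, 110, 113, 116, 119, 122, 125, 128, 131,
       134]))
side housing (array([462.1, 176.2]), array([161.2, 120.8]), 3.0, np.float64(78.0)) ring (array([467.3, 177.2]), array([88.8, 89.1]), 65.1, np.float64(123.7)) rim (array([467.4, 176.8]), array([89.4, 88.2]), 70.5, np.float64(124.2))
(array([  1,   9, 312, 397,  68,  57,  60,  57, 190, 160,   1,   0,   0]), array([ 95,  98, 101, 104, 107, 110, 113, 116, 119, 122, 125, 128, 131,
       134]))
```

```bash
cat >> h.py <<'E'
def toolR(yaw,th,flip=0):
    """tool dir: th=angle (deg) from straight down; positive = pointing back (hand beyond, fingers toward -a). yaw deg of a. flip: tool z=+a side"""
    y=np.radians(yaw);a=np.array([np.cos(y),np.sin(y),0]);up=np.array([0,0,1.]);t=np.radians(th)
    d=-up*np.cos(t)-a*np.sin(t); x=np.cross(up,a)*(-1 if flip else 1); z=np.cross(x,d); return np.c_[x,d,z]
E
python3 - <<'E'
from h import *
a=np.array([np.cos(np.radians(22.5)),np.sin(np.radians(22.5)),0])
base=np.array([551.4,-184.3,33])-61*a; g=base+90*a
print('grip pt',g)
for f in (0,1):
  for th in range(-30,50,10):
    q=bot.ik(g.tolist(),R2q(toolR(22.5,th,f))); print('grasp',f,th,None if q is None else np.round(q,2))
for f in (0,1):
  for th in range(-90,-20,10):
    r=[]
    for yaw in range(-60,61,15):
      q=bot.ik([550,-150,90],R2q(toolR(yaw,th,f))); r.append('-' if q is None else 'Y')
      q=bot.ik([469,178,185],R2q(toolR(yaw,th,f))); r[-1]+=('-' if q is None else 'Y')
    print('fin',f,th,r)
E
```

```text
grip pt [ 578.19250644 -173.20218046   33.        ]
grasp 0 -30 None
grasp 0 -20 None
grasp 0 -10 [-0.4   0.62  1.62  0.18  0.78 -2.48]
grasp 0 0 [-0.35  0.67  1.53 -0.    0.95 -2.32]
grasp 0 10 [-0.31  0.73  1.43 -0.12  1.12 -2.21]
grasp 0 20 [-0.27  0.8   1.32 -0.22  1.3  -2.15]
grasp 0 30 [-0.24  0.88  1.22 -0.3   1.48 -2.11]
grasp 0 40 [-0.21  0.97  1.11 -0.38  1.66 -2.09]
grasp 1 -30 [-0.5   0.58  1.78  0.79  0.58  0.05]
grasp 1 -20 [-0.45  0.59  1.7   0.43  0.65  0.41]
grasp 1 -10 [-0.4   0.62  1.62  0.18  0.78  0.66]
grasp 1 0 [-0.35  0.67  1.53  0.    0.95  0.83]
grasp 1 10 [-0.31  0.73  1.43 -0.12  1.12  0.93]
grasp 1 20 [-0.27  0.8   1.32 -0.22  1.3   1.  ]
grasp 1 30 [-0.24  0.88  1.22 -0.3   1.48  1.03]
grasp 1 40 [-0.21  0.97  1.11 -0.38  1.66  1.05]
fin 0 -90 ['--', 'Y-', 'Y-', 'YY', 'YY', 'YY', 'YY', 'YY', 'YY']
fin 0 -80 ['--', 'Y-', 'Y-', 'Y-', 'YY', 'YY', 'YY', 'YY', 'YY']
fin 0 -70 ['--', 'Y-', 'Y-', 'Y-', 'YY', 'YY', 'YY', 'YY', 'YY']
fin 0 -60 ['--', '--', 'Y-', 'Y-', 'Y-', 'YY', 'YY', 'YY', 'YY']
fin 0 -50 ['-Y', '-Y', 'Y-', 'Y-', 'Y-', 'Y-', '--', 'Y-', 'Y-']
fin 0 -40 ['-Y', '-Y', '-Y', 'YY', '-Y', '-Y', '-Y', '--', '--']
fin 0 -30 ['YY', 'YY', 'YY', 'YY', 'YY', '-Y', '-Y', '-Y', '--']
fin 1 -90 ['--', 'Y-', 'Y-', 'YY', 'YY', 'YY', 'YY', 'YY', 'YY']
fin 1 -80 ['--', 'Y-', 'Y-', 'Y-', 'YY', 'YY', 'YY', 'YY', 'YY']
fin 1 -70 ['--', 'Y-', 'Y-', 'Y-', 'YY', 'YY', 'YY', 'YY', 'YY']
fin 1 -60 ['--', '--', 'Y-', 'Y-', 'Y-', 'YY', 'YY', 'YY', 'YY']
fin 1 -50 ['--', '--', 'Y-', 'Y-', 'Y-', 'Y-', 'YY', 'YY', 'YY']
fin 1 -40 ['--', '--', '--', 'Y-', 'YY', 'YY', 'YY', 'YY', 'YY']
fin 1 -30 ['--', '--', 'Y-', 'Y-', 'YY', 'YY', 'YY', 'YY', 'YY']
```

Run:
```python
from h import *
import pickle
bot.move_to([560,-180,220],R2q(toolR(22.5,0,1)))
st=bot.read_state(); c=bot.read_camera("wrist"); pickle.dump((c,st),open("c1.pkl","wb")); cv2.imwrite("pics/w1.png",c['image']); print(st['clock'],st['ee_pos'],st['joint_positions'])
X=cloud(c,boxpts(60,20,450,380),st); print(np.median(X[:,2]))
uv,X=seg(c,(40,0,470,384),12,90,st); print(len(X))
r=cv2.minAreaRect(X[:,:2].astype(np.float32)); print(r)
M=X[:,:2].mean(0); w,V=np.linalg.eigh(np.cov((X[:,:2]-M).T)); a=V[:,1]; a*=np.sign(a[0])
for it in range(3):
    nrm=np.array([-a[1],a[0]]); t=(X[:,:2]-M)@a; q=(X[:,:2]-M)@nrm; T=[];C=[];W=[]
    for lo in np.arange(t.min()+2,t.max()-4,4):
        k=(t>=lo)&(t<lo+4); T.append(lo+2);C.append((np.percentile(q[k],1)+np.percentile(q[k],99))/2);W.append(np.ptp(q[k]))
    p=np.polyfit(T,C,1); print('ang',np.degrees(np.arctan2(a[1],a[0])),'fit',p); M=M+nrm*p[1]; a=a+nrm*p[0]; a/=np.linalg.norm(a)
print(np.c_[T,C,W].round(1)); print('ends',M+a*np.percentile(t,.5),M+a*np.percentile(t,99.5),'ang',np.degrees(np.arctan2(a[1],a[0])))
```

```text
3.1917 [ 560.19848365 -179.35440038  220.08038663] [-3.72128097e-01  4.09393035e-01  1.44496024e+00  4.07186295e-05
  1.28711457e+00  8.04710198e-01]
-0.07439492946542714
5087
((744.31640625, -251.97698974609375), (33.2527961730957, 89.61781311035156), 4.079713821411133)
ang -84.20507474839229 fit [-0.02342622  1.01777702]
ang -85.54705259891273 fit [-0.00426568 -0.0130076 ]
ang -85.79145678691225 fit [-0.00064629  0.00986269]
[[-41.5   6.5   8.8]
 [-37.5   2.8   8.9]
 [-33.5   0.4  12.8]
 [-29.5  -0.9  15.3]
 [-25.5  -1.4  17.2]
 [-21.5  -1.9  22.1]
 [-17.5  -2.9  23.2]
 [-13.5  -2.4  24.8]
 [ -9.5  -2.1  26.2]
 [ -5.5  -1.5  27.6]
 [ -1.5  -1.   29.1]
 [  2.5  -0.5  30.2]
 [  6.5  -0.2  31.4]
 [ 10.5   0.   32. ]
 [ 14.5   0.2  33.3]
 [ 18.5   0.   32.7]
 [ 22.5   0.1  33.1]
 [ 26.5   1.1  30.6]
 [ 30.5   1.6  26.1]
 [ 34.5   1.2  22.7]
 [ 38.5   1.   19.1]]
ends [ 740.58842655 -209.60122126] [ 746.81360806 -294.95302494] ang -85.82848675133076
```

View pics/w1.png

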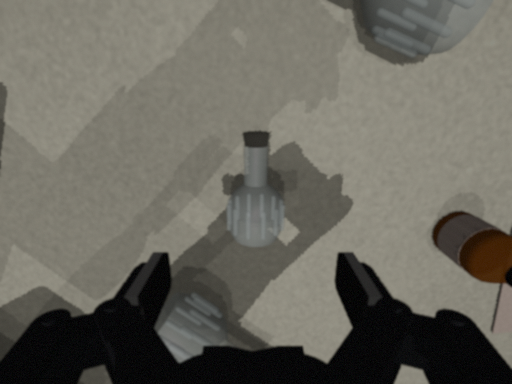

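The wrist view shows flask B centred at (256,190), its black stopper at (256,138) and its base near (255,245). Flask C is at the lower left (210,320), A at the top right, and the amber bottle on the right at (480,245). My mask picked up A, so I'll restrict it to B.

Run:
```python
from h import *
import pickle
c,st=pickle.load(open("c1.pkl","rb"))
uv,X=seg(c,(205,115,310,262),14,90,st); print(len(X),np.percentile(X[:,2],99))
M=X[:,:2].mean(0); w,V=np.linalg.eigh(np.cov((X[:,:2]-M).T)); a=V[:,1]; a*=np.sign(a[0])
for it in range(4):
    nrm=np.array([-a[1],a[0]]); t=(X[:,:2]-M)@a; q=(X[:,:2]-M)@nrm; T=[];C=[];W=[]
    for lo in np.arange(t.min()+4,t.max()-4,4):
        k=(t>=lo)&(t<lo+4); T.append(lo+2);C.append((np.percentile(q[k],1)+np.percentile(q[k],99))/2);W.append(np.ptp(q[k]))
    p=np.polyfit(T,C,1); M=M+nrm*p[1]; a=a+nrm*p[0]; a/=np.linalg.norm(a)
print(np.c_[T,C,W].round(1)); print('ends',M+a*np.percentile(t,.3),M+a*np.percentile(t,99.7),np.percentile(t,99.7)-np.percentile(t,.3),'ang',np.degrees(np.arctan2(a[1],a[0])))
# image approach: neck centre line rays on z=33
im=c['image'];
for v in (140,150,160,170,200,210,220):
    u=uv[uv[:,1]==v][:,0]; print(v,u.min(),u.max(),onplane(c,[[(u.min()+u.max())/2,v]],33,st).round(1))
```

```text
4355 65.59524753071749
[[-49.1   0.3  51.8]
 [-45.1   0.4  56.2]
 [-41.1  -0.2  64.2]
 [-37.1  -0.2  63.9]
 [-33.1  -0.2  63.6]
 [-29.1  -0.   64.6]
 [-25.1   0.3  65.6]
 [-21.1  -0.1  65.4]
 [-17.1  -0.   65.2]
 [-13.1   0.1  65.5]
 [ -9.1  -0.2  63.6]
 [ -5.1  -0.   59. ]
 [ -1.1   0.1  56.4]
 [  2.9  -0.3  49.5]
 [  6.9  -0.   41.5]
 [ 10.9  -0.2  31.3]
 [ 14.9   0.3  24.3]
 [ 18.9   0.3  24.2]
 [ 22.9   0.3  24.1]
 [ 26.9  -0.3  25.3]
 [ 30.9  -0.2  25.1]
 [ 34.9  -0.2  24.9]
 [ 38.9  -0.1  24.9]
 [ 42.9  -0.   24.8]
 [ 46.9  -0.   24.6]
 [ 50.9   0.   24.4]
 [ 54.9   0.1  24.7]
 [ 58.9   0.2  25.4]
 [ 62.9   0.1  26.5]]
ends [ 492.85313485 -210.66920718] [ 605.48011438 -164.82424134] 121.60015382376892 ang 22.14884791473805
140 244 267 [[ 597.9 -167.8   33. ]]
150 244 267 [[ 588.1 -171.9   33. ]]
160 244 267 [[ 578.  -176.1   33. ]]
170 244 267 [[ 567.7 -180.5   33. ]]
200 227 282 [[ 535.  -192.9   33. ]]
210 226 284 [[ 523.9 -198.2   33. ]]
220 227 283 [[ 512.3 -203.    33. ]]
```

Run:
```python
from h import *
import pickle
yaw=22.15;th=25;a=np.array([np.cos(np.radians(yaw)),np.sin(np.radians(yaw)),0]);b=np.array([492.9,-210.7,33]);g=b+89*a
M=toolR(yaw,th,1);d=M[:,1]; q=R2q(M); print(g)
# check the later poses
for p,y,t in (([575,-177,130],yaw,25),([560,-90,150],10,-65),([560,-90,91],10,-65),([469,178.5,260],10,-65),([469,178.5,178],10,-65),([469,178.5,178],22,-65)):
    j=bot.ik(p,R2q(toolR(y,t,1))); print(p,y,t,None if j is None else np.round(j,2))
bot.move_to((g-90*d).tolist(),q); bot.move_gripper(85)
bot.servo_line(g.tolist(),speed=80)
st=bot.read_state(); print(st['clock'],st['ee_pos'],st['ft_force'])
c=bot.read_camera('wrist'); cv2.imwrite('pics/w2.png',c['image'])
bot.move_gripper(0,90); st=bot.read_state(); print(st['clock'],st['grip_width'],st['ft_force'])
c=bot.read_camera('wrist'); cv2.imwrite('pics/w3.png',c['image'])
```

```text
[ 575.33179649 -177.1440925    33.        ]
[575, -177, 130] 22.15 25 [-0.26  0.72  1.24 -0.26  1.54  0.98]
[560, -90, 150] 10 -65 [-0.43  0.32  2.16  2.13  0.66 -0.96]
[560, -90, 91] 10 -65 [-0.43  0.48  2.15  2.28  0.75 -1.15]
[469, 178.5, 260] 10 -65 [ 0.37 -0.1   2.28  3.98  0.24 -2.32]
[469, 178.5, 178] 10 -65 [ 0.37  0.11  2.34  3.55  0.46 -1.85]
[469, 178.5, 178] 22 -65 [ 0.23  0.09  2.35  2.81  0.46 -1.34]
5.325 [ 575.72972179 -177.1300501    33.52156527] [-0.96018146 -0.00289667 -0.43085917]
5.9667 23.753913677001858 [-0.69313557  0.64693626  2.06334593]
```

View pics/w3.png

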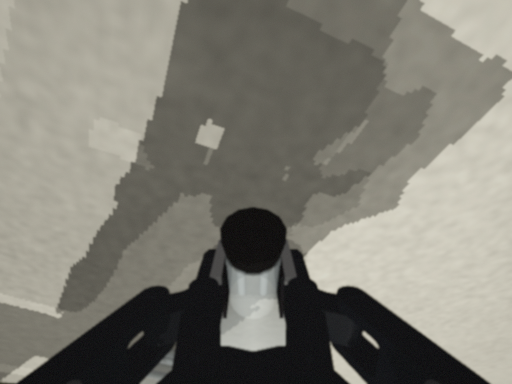

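The stopper sits at (254,240) between the pads, and the neck is gripped. Now lift, turn and check the attitude.

Run:
```python
from h import *
import pickle
bot.servo_line([575,-177,170],speed=120)
st=bot.read_state(); print(st['clock'],st['grip_width'],st['ft_force'])
bot.move_to([560,-90,160],R2q(toolR(10,-65,1)))
bot.dwell(0.2)
st=bot.read_state(); print(st['clock'],st['grip_width'],st['ee_pos'],st['ft_force'])
c=bot.read_camera('side'); t=bot.read_camera('top'); w=bot.read_camera('wrist'); pickle.dump((c,t,w,st),open('c2.pkl','wb'))
cv2.imwrite('pics/s3.png',c['image']);cv2.imwrite('pics/w4.png',w['image'])
p=proj(c,[st['ee_pos']])[0].astype(int);print(p); cr=c['image'][p[1]-70:p[1]+80,p[0]-80:p[0]+80]; cv2.imwrite('pics/s3c.png',cv2.resize(cr,None,fx=4,fy=4,interpolation=cv2.INTER_CUBIC)[:600])
```

```text
7.3083 23.84131868715453 [ 0.48873209 -0.24831615 -2.55015887]
9.5417 23.624868022198168 [560.13743527 -89.94690754 160.0289174 ] [ 0.39075254 -0.46366206 -2.51186234]
[266 151]
```

View pics/s3c.png

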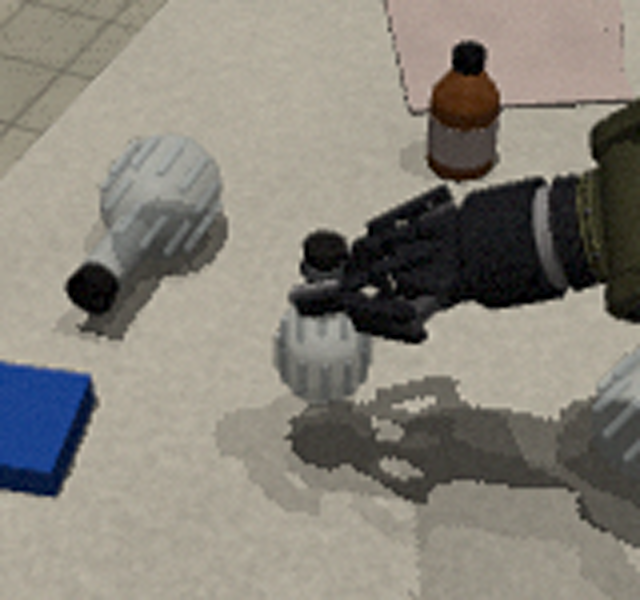

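View pics/w4.png

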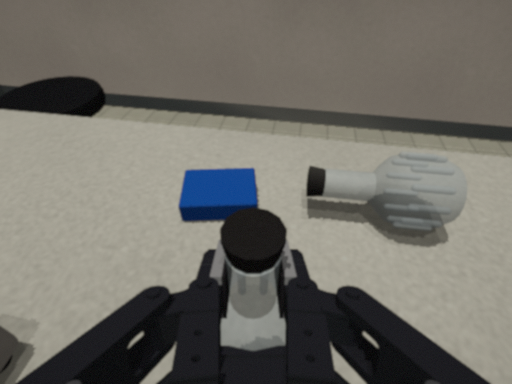

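The flask hangs upright in the jaws, stopper at (254,240) in the wrist view and (325,250) in the crop. Now I'll set it down.

Run:
```python
from h import *
import pickle
bot.servo_line([560,-90,98],speed=120); bot.dwell(0.2)
f0=bot.read_state()['ft_force']
r=bot.servo_line([560,-90,80],speed=12,until_force=3)
st=bot.read_state(); print(r,st['clock'],st['ee_pos'],f0,st['ft_force'],st['moment'])
bot.dwell(0.6); st=bot.read_state(); print(st['clock'],st['ee_pos'],st['ft_force'],st['moment'],st['grip_width'])
c=bot.read_camera('side'); t=bot.read_camera('top'); w=bot.read_camera('wrist'); pickle.dump((c,t,w,st),open('c3.pkl','wb'))
cv2.imwrite('pics/w5.png',w['image'])
p=proj(c,[st['ee_pos']])[0].astype(int);print(p); cr=c['image'][p[1]-70:p[1]+80,p[0]-80:p[0]+80]; cv2.imwrite('pics/s4c.png',cv2.resize(cr,None,fx=4,fy=4,interpolation=cv2.INTER_CUBIC)[:600])
```

```text
True 11.3917 [560.09236285 -89.94537514  89.25040358] [ 0.08164335 -0.36494247 -2.24369045] [-1.011296   -0.0424196   4.76424032] [-0.02022735 -0.2195211   0.03174815]
11.9917 [559.97236907 -89.95036604  89.22093542] [-0.35128773  0.72135062  5.64098561] [-0.08059647 -0.30169213  0.03599156] 23.74981046993542
[266 171]
```

View pics/s4c.png

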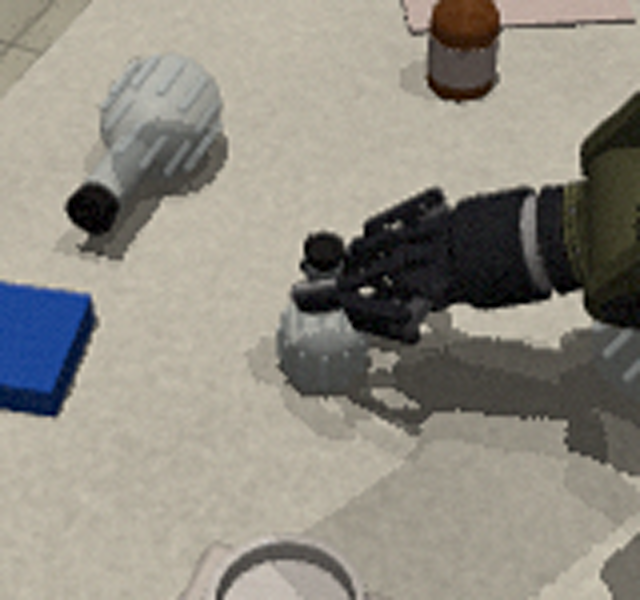

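View pics/w5.png

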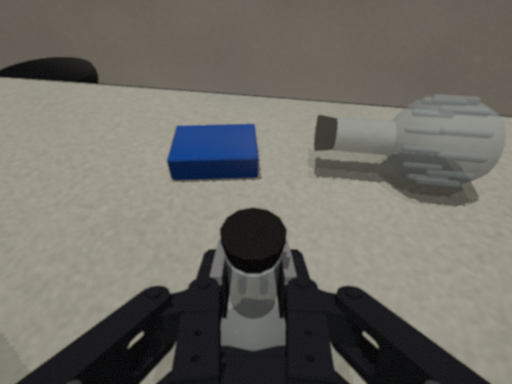

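Contact came at TCP z = 89.2, matching the grip at 89 mm from the base. I'll open the jaws briefly so the flask settles exactly upright, then regrip it square.

Run:
```python
from h import *
import pickle
bot.servo_line([560,-90,91],speed=20)
bot.move_gripper(40); bot.dwell(0.7)
st=bot.read_state(); w=bot.read_camera('wrist'); c=bot.read_camera('side'); t=bot.read_camera('top'); pickle.dump((c,t,w,st),open('c4.pkl','wb')); cv2.imwrite('pics/w6.png',w['image']); print(st['clock'],st['ee_pos'],st['grip_width'],st['ft_force'])
# stopper top: z 112..132 points
uv,X=seg(w,(190,180,320,300),115,135,st); print('wrist stopper',len(X),X.mean(0),np.ptp(X[:,:2],axis=0)/2+X[:,:2].min(0),np.ptp(X[:,:2],axis=0),np.median(X[:,2]))
for n,cc in(('side',c),('top',t)):
    p=proj(cc,[[560,-90,122]])[0].astype(int)
    try:
        uv,X=seg(cc,(p[0]-14,p[1]-14,p[0]+14,p[1]+14),112,135); g=cc['image'][uv[:,1],uv[:,0]].max(1)<50; X=X[g]; print(n,p,len(X),np.median(X,0),X.min(0),X.max(0))
    except Exception as e: print(n,e)
```

```text
13.425 [560.00590813 -90.00542067  91.01399422] 40.20090770357477 [0.11327532 0.36856161 0.36959593]
wrist stopper 3161 [556.57425246 -90.86655054 121.2727575 ] [558.52191472 -90.41620037] [29.05581265 28.01548122] 121.56094535778955
side [266 162] 73 [555.92098234 -86.53265352 122.81908576] [ 544.29987579 -100.81029053  112.66365741] [569.76728601 -76.44506077 125.61047929]
top [281 197] 80 [560.54757852 -86.899597   120.61559968] [ 549.35222446 -100.23684573  113.04849985] [574.28302243 -73.59136563 125.81761645]
```

View pics/w6.png

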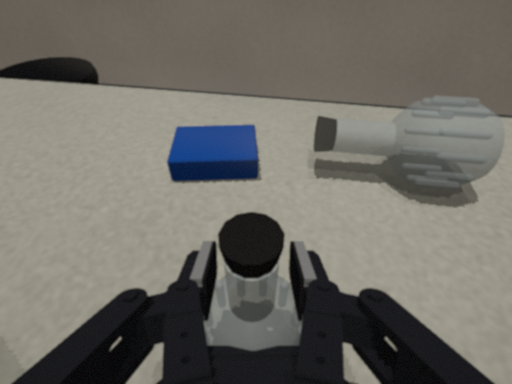

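The flask stands free, with its stopper top at z = 121.5 and its axis near (558.4,-90.4). I'll regrip, lift, and look at the ring from behind with the wrist camera.

Run:
```python
from h import *
import pickle
bot.servo_line([559,-90,89],speed=30)
bot.move_gripper(0,90); bot.dwell(0.3); st=bot.read_state(); print(st['clock'],st['grip_width'],st['ft_force'],st['ee_pos'])
w=bot.read_camera('wrist'); st=bot.read_state(); uv,X=seg(w,(190,180,320,300),115,135,st); print('stopper',X[:,:2].min(0)+np.ptp(X[:,:2],axis=0)/2,np.ptp(X[:,:2],axis=0),np.median(X[:,2]))
bot.servo_line([559,-90,230],speed=150)
yaw=18
u=np.array([np.cos(np.radians(yaw)),np.sin(np.radians(yaw)),0]); p=np.array([469,177,235])-30*u
for pp,t in((p,-65),([469,177,235],-65),([469,177,178],-65)): 
    j=bot.ik(list(pp),R2q(toolR(yaw,t,1))); print(None if j is None else np.round(j,2))
bot.move_to(p.tolist(),R2q(toolR(yaw,-65,1))); bot.dwell(.2)
st=bot.read_state(); w=bot.read_camera('wrist'); c=bot.read_camera('side');t=bot.read_camera('top'); pickle.dump((c,t,w,st),open('c5.pkl','wb')); print(st['clock'],st['ee_pos'],st['grip_width'])
cv2.imwrite('pics/w7.png',w['image']);cv2.imwrite('pics/s7.png',c['image']);cv2.imwrite('pics/t7.png',cv2.resize(t['image'][150:290,110:280],None,fx=4,fy=4))
```

```text
14.4167 23.693658033782917 [-2.78824013  1.36874448  2.9980286 ] [559.02749879 -89.96743291  89.10927545]
stopper [559.35837764 -90.99562096] [29.21853678 27.85498853] 121.6646404700571
[ 0.26 -0.14  2.39  2.95  0.24 -1.41]
[ 0.27 -0.06  2.32  2.98  0.25 -1.43]
[ 0.27  0.09  2.35  3.05  0.44 -1.5 ]
16.8583 [440.93980592 167.09410911 234.89795255] 23.508434848776215
```

View pics/w7.png

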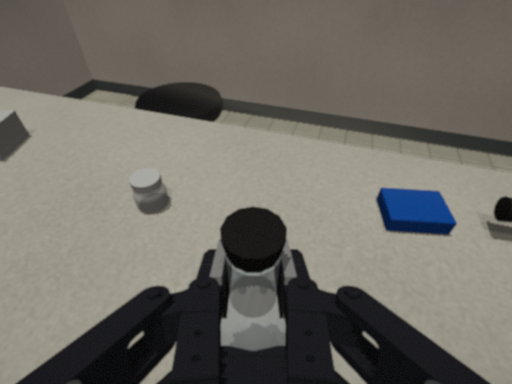

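View pics/s7.png

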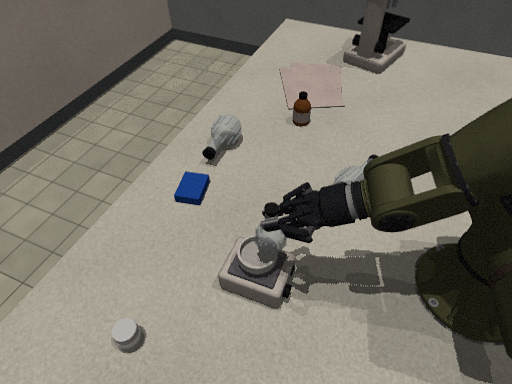

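View pics/t7.png

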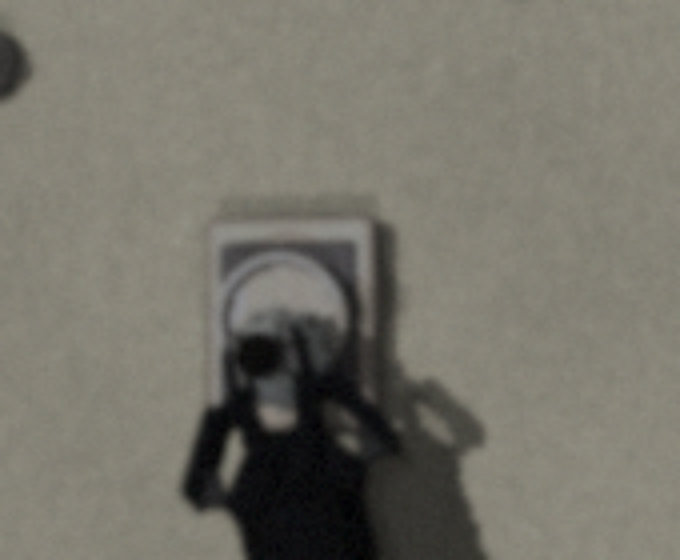

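Run:
```python
from h import *
import pickle
c,t,w,st=pickle.load(open('c5.pkl','rb')); d=pickle.load(open('c0.pkl','rb'))
P=np.array(st['ee_pos'])+[0,0,33]
for n,cc in(('top',t),('side',c)):
    p=proj(cc,[P])[0]; x,y=p.astype(int)
    uv,X=seg(cc,(x-14,y-14,x+15,y+15),P[2]-4,P[2]+6); 
    print(n,'proj',p.round(1),'seg px',uv.mean(0),len(uv),'mid xyz',(X.min(0)+X.max(0))/2,np.ptp(X,axis=0),'exp',P)
    print('   ray at plane', onplane(cc,[(uv.min(0)+uv.max(0))/2],P[2]))
    # ring in first picture: rim mask -> ellipse of outer contour
    c0=d[n][0]; b=(150,190,215,265) if n=='top' else (215,225,300,308)
    uv,X=seg(c0,b,114,130); im=np.zeros((384,512),np.uint8); im[uv[:,1],uv[:,0]]=255
    cn=max(cv2.findContours(im,cv2.RETR_EXTERNAL,cv2.CHAIN_APPROX_NONE)[0],key=cv2.contourArea)
    Q=onplane(c0,cn.reshape(-1,2),121); (cx,cy),r=cv2.minEnclosingCircle(Q[:,:2].astype(np.float32)); e=cv2.fitEllipse(Q[:,:2].astype(np.float32)); print('   ring',cx,cy,r,e)
```

```text
top proj [175.3 239.5] seg px [174.63063063 238.51351351] 111 mid xyz [443.16777952 169.08240743 268.42121969] [25.99554821 26.91390672  8.62462425] exp [440.93980592 167.09410911 267.89795255]
   ray at plane [[443.15965398 168.93918711 267.89795255]]
   ring 469.654052734375 179.3741455078125 44.931739807128906 ((470.103515625, 179.71324157714844), (86.10279846191406, 87.5154800415039), 87.22218322753906)
side proj [271.  207.9] seg px [271.2  207.86] 150 mid xyz [440.72459418 166.1201896  267.52585793] [27.83568187 28.34902334  6.50877766] exp [440.93980592 167.09410911 267.89795255]
   ray at plane [[440.81125267 167.30718027 267.89795255]]
   ring 466.5414733886719 177.6164093017578 46.9924430847168 ((466.967529296875, 177.5428924560547), (88.16588592529297, 91.70077514648438), 28.505035400390625)
```

With the camera biases removed using the held stopper, top and side agree on the ring at (467.7,177.7) and (467.0,177.6). I'll go to (467.3,177.6), descend to touch and check before pressing.

Run:
```python
from h import *
import pickle
q=R2q(toolR(18,-65,1)); x,y=467.3,177.6
bot.servo_line([x,y,235],q,speed=60); bot.servo_line([x,y,215],q,speed=60); bot.dwell(.2)
f0=bot.read_state()['ft_force']
r=bot.servo_line([x,y,184],q,speed=15,until_force=4)
bot.dwell(.1); st=bot.read_state(); print(r,st['clock'],st['ee_pos'],(st['ft_force']-f0).round(2),st['moment'].round(2))
c=bot.read_camera('side');t=bot.read_camera('top');w=bot.read_camera('wrist'); pickle.dump((c,t,w,st,f0),open('c6.pkl','wb'))
cv2.imwrite('pics/s8.png',cv2.resize(c['image'][180:310,200:340],None,fx=4,fy=4,interpolation=cv2.INTER_CUBIC));cv2.imwrite('pics/w8.png',w['image'])
```

```text
True 19.875 [467.33290619 177.64656671 190.76055683] [0.87 0.72 5.33] [-0.11  0.08 -0.04]
```

View pics/s8.png

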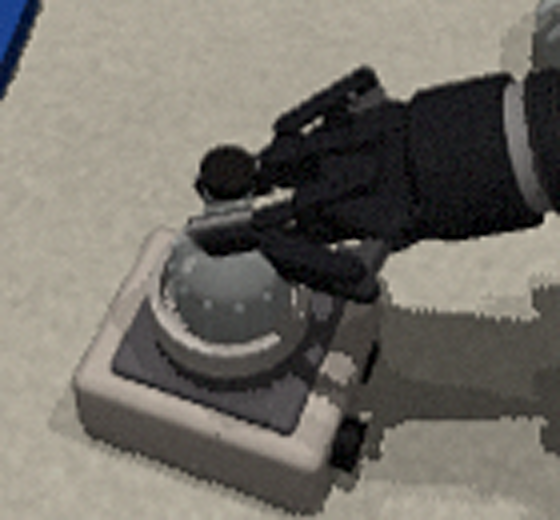

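View pics/w8.png

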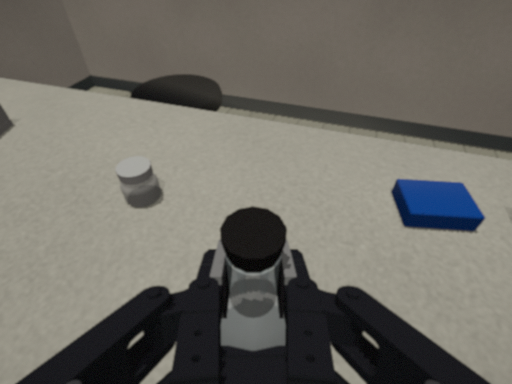

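The flask is seated: contact came at z of about 191 against 192 expected, and the belly is inside the ring, centred at crop (235,310). Pressing now.

Run:
```python
from h import *
import pickle
q=R2q(toolR(18,-65,1)); x,y=467.3,177.6; f0=pickle.load(open('c6.pkl','rb'))[4]
for z in (187,183,180,178,177,176,175,174):
    bot.servo_line([x,y,z],q,speed=15); bot.dwell(.15); st=bot.read_state(); f=st['ft_force']-f0
    print(z,st['ee_pos'].round(1),f.round(1),st['moment'].round(2),round(st['grip_width'],2))
    if f[2]>19: break
bot.dwell(.3); st=bot.read_state(); print(st['clock'],st['ee_pos'].round(2),(st['ft_force']-f0).round(2))
c=bot.read_camera('side');t=bot.read_camera('top');w=bot.read_camera('wrist'); pickle.dump((c,t,w,st,f0),open('c7.pkl','wb'))
cv2.imwrite('pics/s9.png',cv2.resize(c['image'][180:310,200:340],None,fx=4,fy=4,interpolation=cv2.INTER_CUBIC));cv2.imwrite('pics/w9.png',w['image'])
for n,cc in(('side',c),('top',t)):
    P=np.array(st['ee_pos'])+[0,0,33];p=proj(cc,[P])[0].astype(int)
    uv,X=seg(cc,(p[0]-14,p[1]-14,p[0]+15,p[1]+15),P[2]-6,P[2]+6);print(n,(X.min(0)+X.max(0))/2,P,np.percentile(X[:,2],[50,90]))
    uv,X=seg(cc,(215,225,300,308) if n=='side' else (150,190,215,265),98,113);print(' rim z',np.percentile(X[:,2],[25,50,75]))
uv,X=seg(w,(190,180,320,300),st['ee_pos'][2]+26,st['ee_pos'][2]+42,st);print('wrist stopper',(X.min(0)+X.max(0))/2,np.median(X[:,2]))
```

```text
187 [467.4 177.6 187.1] [0.5 0.5 7.1] [ 0.06 -0.19  0.15] 24.08
183 [467.5 177.7 183.4] [-1.9  0.4  9. ] [ 0.14 -0.44  0.14] 23.71
180 [467.5 177.7 180.6] [-1.2  0.4 11.5] [ 0.23 -0.56  0.14] 23.83
178 [467.6 177.8 178.8] [-2.5 -0.1 11.5] [ 0.23 -0.58  0.18] 23.6
177 [467.7 177.8 178. ] [-3.6  0.1 13.2] [ 0.31 -0.77  0.2 ] 24.01
176 [468.1 177.9 177.9] [-7.6  0.3 20.6] [ 0.47 -1.35  0.21] 23.57
23.1417 [468.13 177.92 177.9 ] [-6.26 -0.69 21.12]
side [468.32076677 176.92884185 210.05026543] [468.12907906 177.92358624 210.89650633] [212.07197409 213.40574862]
 rim z [104.99931237 107.38229367 108.40717539]
top [471.22084231 180.14351601 210.1908419 ] [468.12907906 177.92358624 210.89650633] [210.03784857 212.61736274]
 rim z [104.34807857 106.25997907 107.79220804]
wrist stopper [468.41673558 176.87458602 208.13988708] 210.61277499668165
```

View pics/s9.png

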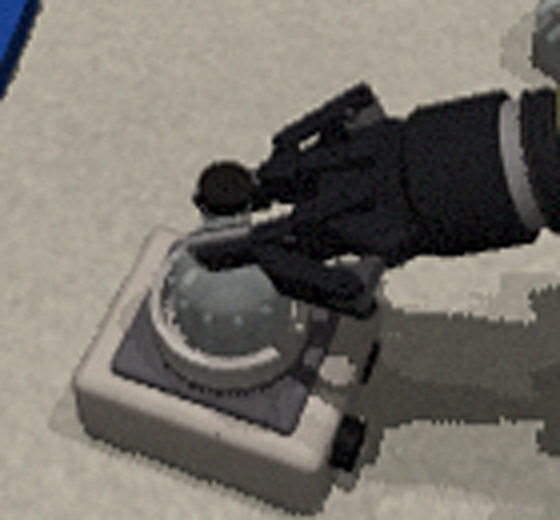

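View pics/w9.png

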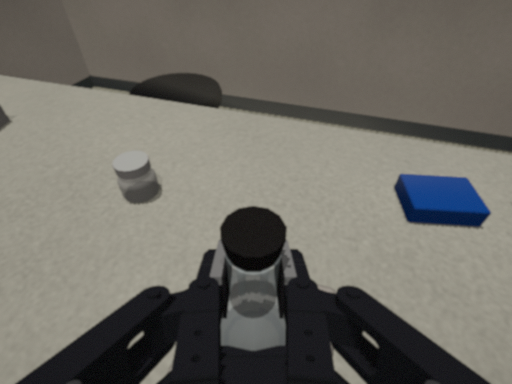

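The ring is on its stop. The force rose from 13 to 21 N with no further travel, and the rim is at about 107 mm, 14 mm down from 121. The pads are clear of the ring, so I'm handing in.

Run:
```python
from rig import bot
bot.dwell(0.4); s=bot.read_state(); print(s['clock'],s['ee_pos'],s['ft_force'],s['grip_width']); bot.finish_job()
```

```text
23.6917 [468.11583434 177.93540597 177.89453674] [-7.04406    -0.18959394 18.26319831] 23.513230663106718
the job is handed in; nothing more can be done
```

I stood the small flask upright on the bench, regripped its neck and set it into the ring cradle. I pressed it down until the ring reached its stop and handed the job in at 23.7 s, still holding it.

- **Standing on the bench:** with the jaws open, the flask stood by itself with its stopper top at 121.5 mm (the flask is 122 mm tall).
- **Ring down:** the push rose from 13 to about 21 N with no further travel. The rim measured about 106–107 mm, down 14 mm from 121 mm.
- **Flask position:** the grip point is within about 1 mm of the measured ring centre. The stopper stayed in the same place in the wrist view, so the flask looks upright, but I didn't measure its tilt directly.
- **Contacts:** in the pictures the fingers were clear of the ring. I didn't touch the amber bottle, jar or slide box, but I didn't measure their positions again at the end.
- **Disagreements:** before correction, the cameras disagreed by up to 4 mm. After I corrected the top and side views using the held stopper, they agreed on the ring centre within 1 mm. A sideways force of about 7 N remained at the end, perhaps from the arm flexing under the push or the flask leaning on the ring.

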